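# Run the airflow check on a goldsmith's downdraught extractor

## Task

Run the airflow check on the bench's downdraught extractor. With its damper still shut, press the keys on the control box one at a time, each pushed well down and let up again: the large round mains key, then the square fan key, then the narrow check key. Then slide the sprung damper half open by its upright grip and keep it there for the reading, since it springs shut when let go: finish while still holding it steady at half, and leave the things lying by the control box and on the extractor where they are.

Things in the scene. Friction and masses are not known exactly. Their poses are not given: they have to be found in the camera images.
- extractor: Dust extractor fixed to the bench on its left or right, turned up to 0.3 rad: grey box 220 mm (its x) by 400 mm (its y), grey top at 130 mm. Origin: centre of its underside; z up. On top: round intake opening (89 mm across, at y = -92 mm), guide rails at x = +-62 mm (tops at 142 mm), spring tubes at x = +-83 mm, y = -190 to -40 mm (tops at 151 mm), stop bar at y = 110 mm (138 mm).
- damper (a joint): Travel of the damper, m: 0 shut (blade covers the opening), 0.045 half open, 0.090 fully open (end stop). It slides level along the extractor's +y to open. Return springs pull it shut: about 4 N at the start, rising by 0.9 N per 10 mm, about 8 N at half and 12 N at full, plus about 0.6 N of friction. Let go, it slides shut.
- damper_grip (a point): Centre of the top face of the damper's grip: an upright black plastic tab 12 mm thick (along the extractor's y), 44 mm wide (its x), 36 mm tall, top at 187 mm. It stands on a steel cross bar (10 by 186 mm, top at 151 mm), free all round above that; pinch it from above on its broad faces. Shut, it is at extractor x = 0, y = -30 mm. The sheet blade (104 by 119 mm) lies on its -y side.
- half_point (a point): Point fixed to the extractor (x = 0, y = +15 mm, height 187 mm) where damper_grip is when the damper is exactly half open. A white scale on the robot's side of the top has long marks at shut, half and full, under the pointer of the cross bar.
- control_box: The extractor's control box, fixed to the bench: grey plastic, 100 mm (its x) by 180 mm (its y), white flat top face at 45 mm. Origin: centre of its underside; z up. It stands on the other side of the bench from the extractor, turned by up to 0.3 rad. Three black spring keys in a row along its y, all at x = -4 mm, key tops at 59 mm when up.
- mains_key (a joint): How far the mains key is pressed, m: 0 up, 0.006 fully down. Spring key: 1.5 N to start, 5 N fully down. Counts as pressed beyond 0.004.
- mains_key_top (a point): Centre of the top of the mains key: the large round one, 32 mm across, at control box y = +58 mm (left seen from the robot).
- fan_key (a joint): As mains_key, for the fan key.
- fan_key_top (a point): Centre of the top of the fan key: the square one, 24 mm by 24 mm, in the middle of the row (y = 0).
- check_key (a joint): As mains_key, for the airflow check key.
- check_key_top (a point): Centre of the top of the check key: the narrow bar, 12 mm (along y) by 30 mm, at control box y = -58 mm.
- pliers: Bystander: loose pliers with red grips, 150 mm long, 12 mm thick, lying on the bench between the control box and the robot. Origin on its underside, 12 mm behind the pivot.
- glass_jar: Bystander: loose glass jar with steel cap, 56 mm across, 70 mm high, standing beyond the control box. Origin: centre of its underside.
- ring_clamp: Bystander: loose wooden ring clamp with brass band, 113 by 32 by 22 mm, lying beyond the control box. Origin: centre of its underside.
- bench_brush: Bystander: loose wooden bench brush, 143 mm long, 28 mm wide, 30 mm high, lying on the extractor's top near its +y end. Origin on its underside.
Not all that is in view belongs to the job. Leave any orange or turquoise look-alike of the control_box alone.

How it is judged:
By the outcome, as a careful person would: the job done as asked, in the order asked, and still so for the second after the job is handed in, while the arm keeps its last pose, push and grip.
It also fails if it takes over 64 s, if anything falls off the work surface, if the arm or the gripper's body presses on something with over 40 N, if the wrist force passes 120 N, or if a joint passes its speed limit or range.

## Robot

A 6-joint arm with a two-finger parallel gripper is mounted at the origin on the work surface. World frame = base frame: x ahead of the robot, y to its left, z up, the work surface at z = 0. Lengths are in m, angles in degrees, forces in N, time in s.
With the tool pointing down it reaches from about 0.275 to 0.85 m from the base axis. Payload 19 kg.
Tool frame: the origin (TCP) lies midway between the tips of the shut fingers; the grasp point (between the pads) lies 19 mm behind it; z points along the fingers, y is the line along which they close (so a half turn about z gives the same grasp; the last joint's range is limited). The gripper opens to 85 mm and grips with 20 to 120 N. Pads are 22 mm wide; open, the fingers measure 114 mm over their backs; the gripper's body (76 mm by 85 mm) begins 54 mm behind the grasp point. The pads swing forward as they close: fully open they stand 13 mm farther back than shut.
Start: joints at [-82.277, 8.623, 82.357, -0, 89.026, -7.678], TCP at [0.153, -0.554, 0.231] pointing down, gripper open.
Joint ranges: [-160.23, 160.23], [-39.13, 120.54], [6.94, 153.29], [-79.49, 259.48], [9.18, 160.14], [-161.06, 161.06]. Speed limits (degrees/s): [108.29, 108.29, 127.2, 172.46, 172.46, 172.46].

## Interface

Orientations are given as [roll, pitch, yaw] about the fixed x, y, z axes, in that order (R = Rz(yaw) Ry(pitch) Rx(roll)).
In Python, from rig import env gives the robot as it stands.
- The arm moves only by the tool jog_arm, never from a script. Its argument "targets" is a list of rows, each a list of 7 numbers: the turn, a rotation vector about the tool's x, y, z normalised to -1 to 1, where 1 is 90 degrees, then the shift along the tool's x, y, z normalised to -1 to 1, where 1 is 0.3 m, then the closure, from -1 (fully open) to 1 (shut). A call has 1 to 20 rows; each row is the pose to reach, as a shift and turn from the pose commanded when the call began, along the tool's axes at that moment; what a row does not reach only later rows make up. A row lasts 1/10 s, in which the tool goes at most 50 mm and 8.59 degrees, less where a joint would pass 70% of its speed; a pose out of reach is approached as far as the arm can. A call with a number of a shift or a turn outside -1 to 1 is refused whole. A call with a gripper value outside its range is refused whole. The fingers move at their own pace and stop on an object; "grip_force" is the grip in N (left out, the last holds). Time passes only in rows, so rows that repeat a pose let the fingers close. It gives the time, the measured TCP pose, the force, the opening and the grip force at its end, in the units of the state.
- env.state(): the state, without advancing time (a new reading comes with each control period).
- env.read_camera(name): name is "scene" or "top"; returns a dict with "img" (420x560x3 uint8, blue, green, red), "fx", "fy", "cx", "cy" (pixels), "view" (4x4, takes a point from world to camera coordinates). Camera axes: x right, y up, looking along -z (the intrinsics and any distortion apply to the point x, -y, -z); pixel columns grow to the right and rows downward; lengths in m; the calibration is good to about 2 mm. A picture is of the moment at which its call begins. There is no depth.
- env.job_done(): hands the job in; it is judged then, once.
Trained networks look in the newest picture that a camera, given by its name, has taken for a name from the list of things; names that differ only in an ending like _2 or _b are one class to them, and where a whole thing is asked for, a point or a joint stands for the part that bears it (a point fixed in the world has none). Each returns a list of dicts, best first, with "p" (0 to 1); they miss things now and then, are a little off and sometimes report something else, mostly with a low value. They report only what shows in the picture. A call takes as long as a camera call. They do not tell look-alikes from the thing itself.
- env.look_for(label, camera): "extent" ([left, top, width, height] in pixels, round what is visible of it).
- env.trace(label, camera): "pixels" (420x560 bool, what is visible of it) and "extent" ([left, top, width, height] in pixels, round what is visible of it).
- env.landmark_of(label, camera): "position" ([column, row] in pixels: a listed point, or the origin of a listed thing).
The state is a dict: "time_s": time; "qpos": joint angles; "qvel": joint speeds; "tau": joint torques, N m; "eef_pos": TCP position; "eef_rot": TCP orientation; "wrist_force": force on the tool from outside, world axes, zero at the start; "ft_torque": the same for the moment, N m; "width": opening from 0.0 (shut) to 1.0 (fully open); "finger_force": force on a finger pad.
Only numpy, scipy, OpenCV 4.12 (cv2) and the standard library are available. Lean on these libraries where they do the work, as an engineer would, in place of code of your own. Each camera call takes 0.05 s, during which the arm holds its last target. There are 200 camera calls.

## Working session

There is one attempt and no reset: what is moved stays moved. The work goes in short steps, Python scripts to look and compute and a tool call to move; the robot and the scene stay as the last step left them, time stands still between calls to the robot, and variables do not carry over. Pictures are saved under pics/ and viewed, at most 10 in all, crops included, and the job is handed in when it is done.

Besides the shell and the picture viewer there is one more tool, called after "Emit:" as name(argument=value, ...) on one line, values as JSON. jog_arm: Moves the arm, as the interface text tells. Scaled input: -1 to 1 covers 0.3 m each way for a shift and 90 degrees each way for a turn. Its arguments: {"type":"object","properties":{"targets":{"type":"array","items":{"type":"array","items":{"type":"number","minimum":-1,"maximum":1}}},"grip_force":{"type":"number"}},"required":["targets"]}

```bash
mkdir -p pics; ls; cat > h.py <<'E'
import numpy as np, cv2
from rig import env
def ray(c,px):
    V=np.array(c["view"]);R=V[:3,:3];t=V[:3,3]
    d=np.array([(px[0]-c["cx"])/c["fx"],-(px[1]-c["cy"])/c["fy"],-1.0])
    return -R.T@t, R.T@d
def at_z(c,px,z):
    o,d=ray(c,px); return o+d*(z-o[2])/d[2]
def proj(c,P):
    V=np.array(c["view"]);p=V[:3,:3]@np.array(P)+V[:3,3]
    return np.array([c["cx"]+c["fx"]*p[0]/-p[2], c["cy"]-c["fy"]*p[1]/-p[2]])
E
python3 - <<'E'
from h import *
np.set_printoptions(precision=4,suppress=True)
Z={"damper_grip":.187,"mains_key_top":.059,"fan_key_top":.059,"check_key_top":.059,"control_box":0,"extractor":0,"pliers":0,"glass_jar":0,"ring_clamp":0,"bench_brush":.13}
for n in("top","scene"):
    c=env.read_camera(n); cv2.imwrite(f"pics/{n}0.png",c["img"])
    print(n,[k for k in c], c["fx"],c["cx"],c["cy"])
    for l,z in Z.items():
        for r in env.landmark_of(l,n)[:3]:
            print(l,round(r["p"],2),np.round(r["position"],1),at_z(c,r["position"],z))
print(env.state())
E
```

```text
pics
top ['img', 'fx', 'fy', 'cx', 'cy', 'view'] 394.0065680467955 282.552261833076 210.86049515400137
damper_grip 0.72 [188.9 179.7] [0.5689 0.1804 0.187 ]
mains_key_top 0.42 [320.9 224.2] [ 0.469  -0.1459  0.059 ]
mains_key_top 0.41 [409.8 196.2] [ 0.545  -0.3873  0.059 ]
fan_key_top 0.59 [428.6 187.1] [ 0.5699 -0.4391  0.059 ]
fan_key_top 0.51 [425.  303.6] [ 0.2586 -0.421   0.059 ]
fan_key_top 0.4 [338.9 220.8] [ 0.4782 -0.1944  0.059 ]
check_key_top 0.58 [451.5 182.6] [ 0.5823 -0.502   0.059 ]
check_key_top 0.51 [365.8 209.1] [ 0.5098 -0.2673  0.059 ]
check_key_top 0.45 [448. 290.] [ 0.2941 -0.4835  0.059 ]
control_box 0.86 [335.7 219.5] [ 0.4848 -0.1946  0.    ]
control_box 0.8 [419.9 188.8] [ 0.5729 -0.4369  0.    ]
control_box 0.69 [415.3 295.7] [ 0.271  -0.4162  0.    ]
extractor 0.89 [191.3 193.9] [0.557  0.2149 0.    ]
pliers 0.77 [354.6 256.8] [ 0.3796 -0.247   0.    ]
ring_clamp 0.83 [310.  184.1] [ 0.5858 -0.1222  0.    ]
bench_brush 0.96 [118.5 178.7] [0.5798 0.3689 0.13  ]
scene ['img', 'fx', 'fy', 'cx', 'cy', 'view'] 428.1770450717523 286.5152938300264 213.3361507082
[... 864 characters left out ...]
jar 0.57 [218.1 242.8] [ 0.6187 -0.2255  0.    ]
glass_jar 0.31 [243.  206.8] [ 0.4537 -0.2407  0.    ]
ring_clamp 0.89 [247.5 251.6] [ 0.5939 -0.1222  0.    ]
bench_brush 0.62 [389.6 306.5] [0.5817 0.3571 0.13  ]
{'time_s': 1.1, 'qpos': array([-82.2774,   8.6232,  82.3563,   0.0016,  89.0254,  -7.6769]), 'qvel': array([ 0.0497,  0.0431,  0.0044, -0.0816,  0.0362,  0.0678]), 'tau': array([ -0.0023, -71.2846, -57.1061,  -0.0004,   0.0014,   0.    ]), 'eef_pos': array([ 0.1527, -0.5543,  0.2313]), 'eef_rot': array([-179.9954,   -0.0022,   15.3995]), 'wrist_force': array([0.0752, 0.0984, 0.1305]), 'ft_torque': array([ 0.0368, -0.0063,  0.0086]), 'finger_force': 0.0, 'width': 1.0031108460318456}
```

View pictures.

View pics/top0.png

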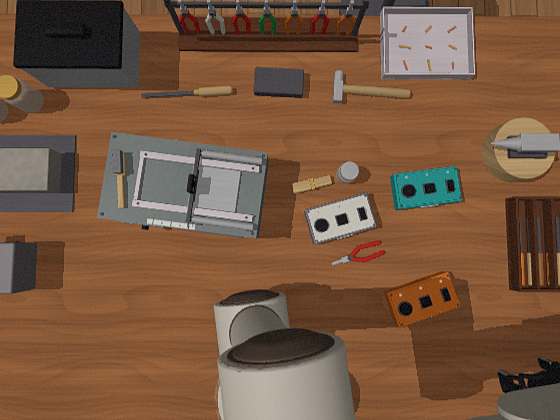

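View pics/scene0.png

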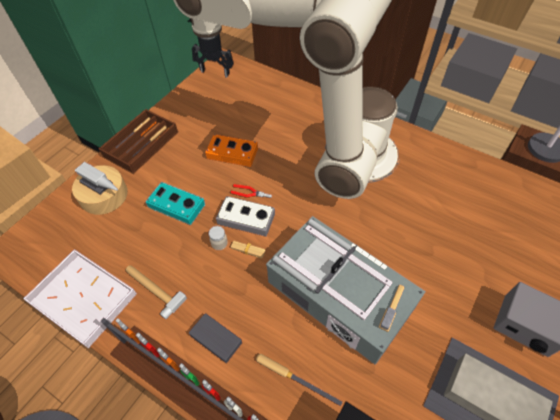

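```bash
python3 - <<'E'
from h import *
a=cv2.imread("pics/top0.png");s=cv2.imread("pics/scene0.png")
f=lambda im,x,y,w,h,k:cv2.resize(im[y:y+h,x:x+w],None,fx=k,fy=k,interpolation=cv2.INTER_CUBIC)
cv2.imwrite("pics/c1.png",np.hstack([f(a,92,120,190,130,4.2)[:, :798]]))
cv2.imwrite("pics/c2.png",f(s,260,210,170,150,4))
cv2.imwrite("pics/c3.png",np.hstack([f(a,300,185,80,60,5),f(s,210,190,80,60,5)]))
for n,im,(x,y,w,h) in(("top",a,(300,190,80,55)),("scene",s,(212,192,68,45))):
    g=im[y:y+h,x:x+w].max(2)
    k,l,st,ce=cv2.connectedComponentsWithStats((g<70).astype(np.uint8))
    for i in range(1,k):
        if st[i,4]>12: print(n,st[i],ce[i]+[x,y])
E
```

```text
top [57 17 10 13 73] [362.01369863 213.26027397]
top [ 35  24  13  12 102] [341.5        219.07843137]
top [ 14  29  15  13 140] [321.10714286 224.97142857]
scene [15 11  6  7 26] [229.23076923 206.        ]
scene [30 15  8  7 42] [245.19047619 209.95238095]
scene [45 18  9  9 59] [261.27118644 214.        ]
```

View pics/c1.png

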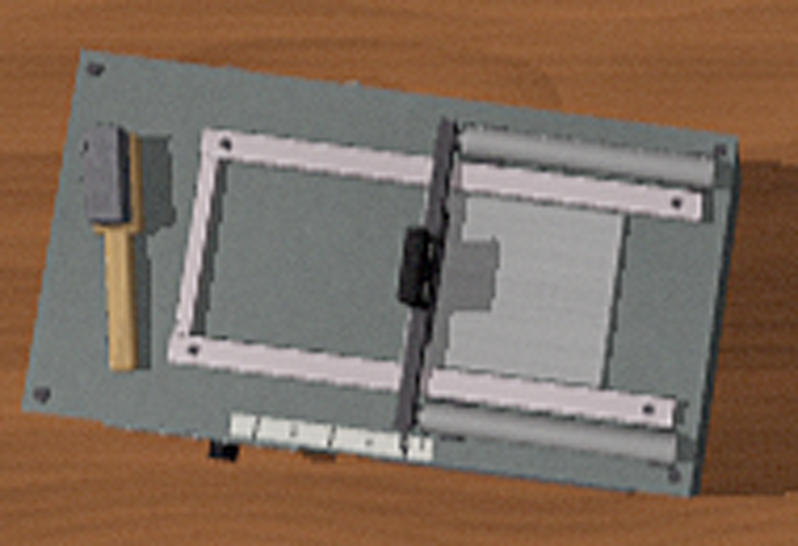

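View pics/c2.png

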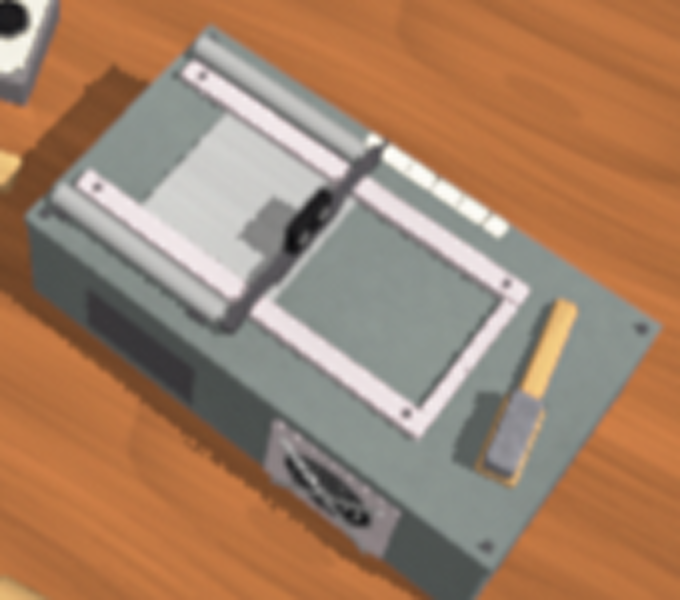

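View pics/c3.png

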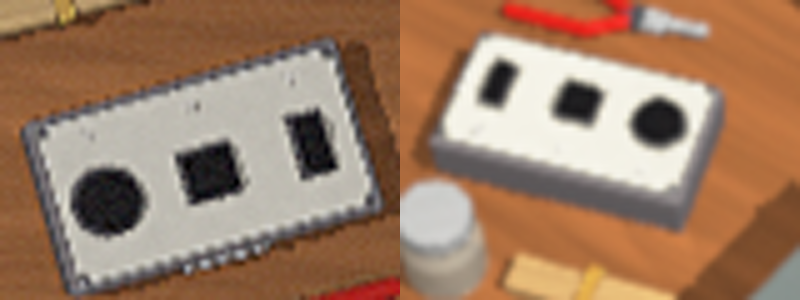

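```bash
cat > fit.py <<'E'
from h import *
from scipy.optimize import least_squares
np.set_printoptions(precision=4,suppress=True)
C={n:env.read_camera(n) for n in("top","scene")}
def W(q,p): 
    c,s=np.cos(q[2]),np.sin(q[2]); return np.array([q[0]+c*p[0]-s*p[1],q[1]+s*p[0]+c*p[1],p[2]])
def fit(obs,q0):
    r=lambda q:np.concatenate([proj(C[n],W(q,p))-px for n,p,px in obs])
    s=least_squares(r,q0); print(s.x,"\n",s.fun.reshape(-1,2)); return s.x
k=lambda X,Y,k,x,y:np.array([(X+.5)/k-.5+x,(Y+.5)/k-.5+y])
t=lambda X,Y:k(X,Y,4.2,92,120); c2=lambda X,Y:k(X,Y,4,260,210)
ex=[("top",(.11,.2,.13),t(82,51)),("top",(.11,-.2,.13),t(738,135)),("top",(-.11,.2,.13),t(22,408)),("top",(-.11,-.2,.13),t(692,495)),
("scene",(-.11,-.2,.13),c2(212,25)),("scene",(-.11,.2,.13),c2(660,327)),("scene",(.11,-.2,.13),c2(28,212))]
E=fit(ex,[.56,.21,-.13])
z=.055
bx=[("top",(-.004,-.058,z),(362,213.26)),("top",(-.004,0,z),(341.5,219.08)),("top",(-.004,.058,z),(321.1,224.97)),
("scene",(-.004,-.058,z),(229.23,206)),("scene",(-.004,0,z),(245.19,209.95)),("scene",(-.004,.058,z),(261.27,214))]
B=fit(bx,[.48,-.2,.3])
for y in(.058,0,-.058):print("key",W(B,(-.004,y,.059)))
for y in(-.03,.015):
    P=W(E,(0,y,.187));print("grip",P,proj(C["top"],P),proj(C["scene"],P))
E
python3 fit.py
```

```text
[ 0.5672  0.2084 -0.1313] 
 [[-0.4261 -1.2169]
 [ 0.331  -0.2527]
 [-0.6441 -0.0527]
 [-0.5483  0.3918]
 [-0.4895 -1.1867]
 [ 0.6424 -1.3188]
 [-0.8591  0.2353]]
[ 0.489  -0.2007  0.2748] 
 [[-0.0685 -0.7411]
 [-0.116  -0.765 ]
 [-0.3396 -0.8374]
 [ 0.2075 -1.0725]
 [ 0.3008 -1.1188]
 [ 0.4894 -1.2127]]
key [ 0.4694 -0.146   0.059 ]
key [ 0.4851 -0.2018  0.059 ]
key [ 0.5008 -0.2576  0.059 ]
grip [0.5633 0.1787 0.187 ] [189.5828 182.0501] [337.1005 260.7798]
grip [0.5692 0.2233 0.187 ] [170.6907 179.5355] [350.4693 270.1007]
```

Emit:
jog_arm(targets=[[0,0,0,0.1,-0.07,0,1],[0,0,0,0.2,-0.15,0,1],[0,0,0,0.3,-0.22,0,1],[0,0,0,0.4,-0.29,0.05,1],[0,0,0,0.5,-0.37,0.1,1],[0,0,0,0.6,-0.44,0.15,1],[0,0,0,0.69,-0.51,0.2,1],[0,0,0,0.79,-0.58,0.25,1],[0,0,0,0.88,-0.65,0.3,1],[0,0,0,0.95,-0.7,0.3,1],[0,0,0,0.95,-0.7,0.3,1],[0,0,0,0.95,-0.7,0.3,1]])

```text
time_s: 2.4
eef_pos: [0.3719, -0.276, 0.1414]
eef_rot: [180.0, 0.0, 15.5]
wrist_force: [-0.4, -0.1, 0.0]
width: -0.0
finger_force: 0.0
```

Emit:
jog_arm(targets=[[0,0,0,0.1,-0.08,0.02,1],[0,0,0,0.2,-0.16,0.06,1],[0,0,0,0.3,-0.24,0.12,1],[0,0,0,0.38,-0.3,0.17,1],[0,0,0,0.428,-0.331,0.21,1],[0,0,0,0.428,-0.331,0.23,1],[0,0,0,0.428,-0.331,0.23,1],[0,0,0,0.428,-0.331,0.23,1]])

```text
time_s: 3.2
eef_pos: [0.4688, -0.1475, 0.0728]
eef_rot: [180.0, -0.0, 15.3]
wrist_force: [-0.7, -0.2, 0.2]
width: -0.001
finger_force: 0.0
```

```bash
python3 - <<'E'
from h import *
f=lambda im,x,y,w,h,k:cv2.resize(im[y:y+h,x:x+w],None,fx=k,fy=k,interpolation=cv2.INTER_CUBIC)
a=env.read_camera("top")["img"];s=env.read_camera("scene")["img"]
cv2.imwrite("pics/d1.png",np.hstack([f(a,290,175,100,100,4),f(s,200,160,100,100,4)]))
print(env.state()["eef_pos"])
E
```

```text
[ 0.4689357  -0.14739559  0.07299965]
```

View pics/d1.png

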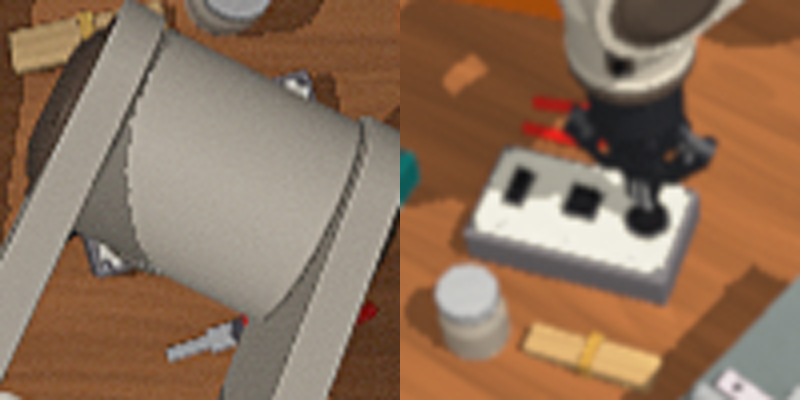

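The scene half shows the closed fingertips right above the round mains key (about (640,200) in the crop), clear of the jar and clamp. I'll press it now.

Emit:
jog_arm(targets=[[0,0,0,0,0,0.02,1],[0,0,0,0,0,0.04,1],[0,0,0,0,0,0.05,1],[0,0,0,0,0,0.06,1],[0,0,0,0,0,0.066,1],[0,0,0,0,0,0.066,1],[0,0,0,0,0,0.066,1]])

```text
time_s: 4.0
eef_pos: [0.469, -0.1465, 0.0529]
eef_rot: [180.0, 0.0, 15.4]
wrist_force: [-6.7, -0.7, 11.1]
width: -0.001
finger_force: 5.7
```

Emit:
jog_arm(targets=[[0,0,0,0,0,-0.03,1],[0,0,0,0,0,-0.06,1],[0,0,0,0,0,-0.08,1],[0,0,0,0,0.05,-0.08,1],[0,0,0,0,0.1,-0.08,1],[0,0,0,0,0.15,-0.08,1],[0,0,0,0,0.193,-0.08,1],[0,0,0,0,0.193,-0.06,1],[0,0,0,0,0.193,-0.04,1],[0,0,0,0,0.193,-0.02,1],[0,0,0,0,0.193,-0.01,1],[0,0,0,0,0.193,0,1],[0,0,0,0,0.193,0,1],[0,0,0,0,0.193,0,1]])

```text
time_s: 5.4
eef_pos: [0.4842, -0.2018, 0.0529]
eef_rot: [-180.0, 0.0, 15.4]
wrist_force: [-6.9, 2.4, 10.4]
width: 0.001
finger_force: 5.4
```

Emit:
jog_arm(targets=[[0,0,0,0,0,-0.03,1],[0,0,0,0,0,-0.06,1],[0,0,0,0,0,-0.08,1],[0,0,0,0,0.05,-0.08,1],[0,0,0,0,0.1,-0.08,1],[0,0,0,0,0.15,-0.08,1],[0,0,0,0,0.193,-0.08,1],[0,0,0,0,0.193,-0.06,1],[0,0,0,0,0.193,-0.04,1],[0,0,0,0,0.193,-0.02,1],[0,0,0,0,0.193,-0.01,1],[0,0,0,0,0.193,0,1],[0,0,0,0,0.193,0,1],[0,0,0,0,0.193,0,1]])

```text
time_s: 6.8
eef_pos: [0.4997, -0.2576, 0.0529]
eef_rot: [-180.0, 0.0, 15.4]
wrist_force: [-5.3, 1.8, 10.5]
width: -0.001
finger_force: 4.8
```

```bash
python3 - <<'E'
from h import *
f=lambda im,x,y,w,h,k:cv2.resize(im[y:y+h,x:x+w],None,fx=k,fy=k,interpolation=cv2.INTER_CUBIC)
s=env.read_camera("scene")["img"]
cv2.imwrite("pics/d2.png",f(s,200,160,100,80,6))
E
```

```text
(no output)
```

View pics/d2.png

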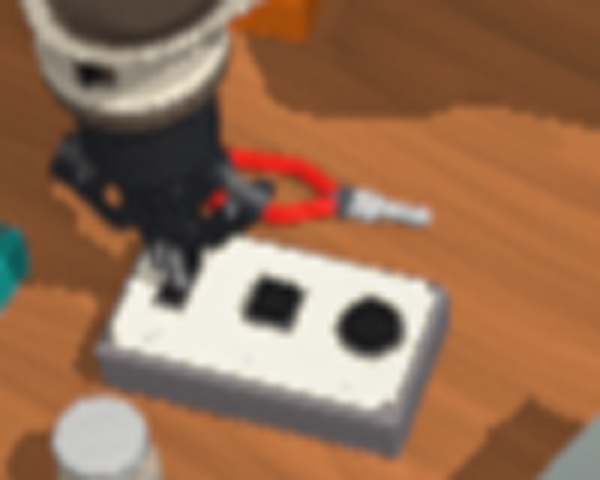

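The tips are on the narrow check key at about (170,290) in the crop, and the pliers and jar haven't moved. Next I lift, turn to the extractor's yaw and move over to it.

Emit:
jog_arm(targets=[[0,0,0,0,0,-0.03,1],[0,0,0,0,0,-0.08,1],[0,0,0,0,0,-0.18,1],[0,0,0,0,0,-0.3,1],[0,0,0,0,0,-0.42,1],[0,0,0,0,0,-0.54,0.5],[0,0,0.03,0.03,-0.06,-0.64,0],[0,0,0.06,0.07,-0.16,-0.69,0],[0,0,0.1,0.11,-0.26,-0.69,0],[0,0,0.14,0.16,-0.36,-0.69,0],[0,0,0.18,0.2,-0.46,-0.69,0],[0,0,0.22,0.25,-0.56,-0.69,0],[0,0,0.255,0.29,-0.66,-0.69,0],[0,0,0.255,0.33,-0.76,-0.69,0],[0,0,0.255,0.38,-0.86,-0.69,0],[0,0,0.255,0.42,-0.95,-0.69,0],[0,0,0.255,0.42,-0.95,-0.69,0],[0,0,0.255,0.42,-0.95,-0.69,0]])

```text
time_s: 8.65
eef_pos: [0.5455, 0.0508, 0.2604]
eef_rot: [-180.0, -0.0, -7.5]
wrist_force: [0.3, -1.0, 0.2]
width: 0.502
finger_force: 0.0
```

Emit:
jog_arm(targets=[[0,0,0,0,-0.08,0,0],[0,0,0,0,-0.18,0,0],[0,0,0,0,-0.28,0.04,0],[0,0,0,0,-0.37,0.1,0],[0,0,0,0.003,-0.43,0.15,0],[0,0,0,0.003,-0.43,0.18,0],[0,0,0,0.003,-0.43,0.18,0],[0,0,0,0.003,-0.43,0.18,0]])

```text
time_s: 9.45
eef_pos: [0.5637, 0.1769, 0.2061]
eef_rot: [180.0, -0.0, -7.6]
wrist_force: [0.5, -0.8, 0.2]
width: 0.507
finger_force: 0.0
```

```bash
python3 - <<'E'
from h import *
f=lambda im,x,y,w,h,k:cv2.resize(im[y:y+h,x:x+w],None,fx=k,fy=k,interpolation=cv2.INTER_CUBIC)
a=env.read_camera("top")["img"];s=env.read_camera("scene")["img"]
cv2.imwrite("pics/d3.png",np.hstack([f(a,140,130,100,100,4),f(s,290,200,100,100,4)]))
print(env.state()["eef_pos"])
E
```

```text
[0.56383422 0.1770959  0.2065153 ]
```

View pics/d3.png

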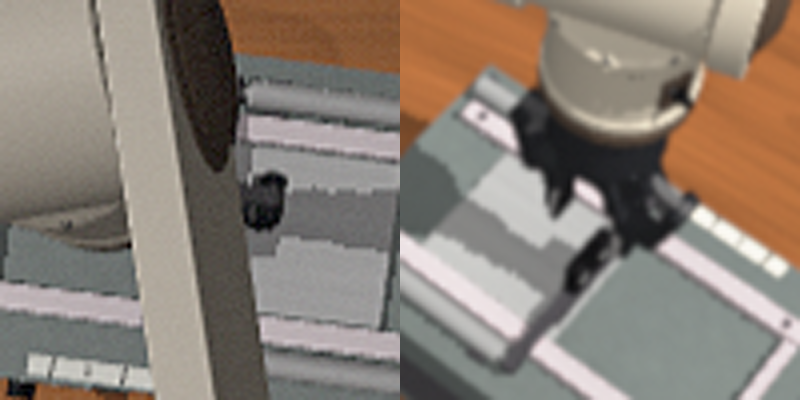

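In the scene half the open fingers straddle the black tab (tab about (595,255), fingertips about (555,205) and (625,235)). I'll go down in slow steps while checking force.

Emit:
jog_arm(targets=[[0,0,0,0,0,0.03,0],[0,0,0,0,0,0.05,0],[0,0,0,0,0,0.07,0],[0,0,0,0,0,0.09,0],[0,0,0,0,0,0.11,0],[0,0,0,0,0,0.11,0]])

```text
time_s: 10.15
eef_pos: [0.5631, 0.178, 0.1715]
eef_rot: [180.0, 0.1, -7.5]
wrist_force: [-0.2, -0.5, -0.6]
width: 0.498
finger_force: 0.0
```

Emit:
jog_arm(targets=[[0,0,0,0,0,0.02,0],[0,0,0,0,0,0.035,0],[0,0,0,0,0,0.05,0],[0,0,0,0,0,0.05,0.3],[0,0,0,0,0,0.05,0.5],[0,0,0,0,0,0.05,1],[0,0,0,0,0,0.05,1],[0,0,0,0,0,0.05,1],[0,0,0,0,0,0.05,1]], grip_force=60)

```text
time_s: 11.05
eef_pos: [0.5639, 0.1805, 0.158]
eef_rot: [-179.7, -0.1, -7.5]
wrist_force: [6.2, 23.1, -2.0]
width: 0.13
finger_force: 60.5
```

Emit:
jog_arm(targets=[[0,0,0,0,-0.01,0,1],[0,0,0,0,-0.03,0,1],[0,0,0,0,-0.05,0,1],[0,0,0,0,-0.07,0,1],[0,0,0,0,-0.09,0,1],[0,0,0,0,-0.11,0,1],[0,0,0,0,-0.13,0,1],[0,0,0,0,-0.145,0,1],[0,0,0,0,-0.155,0,1],[0,0,0,0,-0.16,0,1],[0,0,0,0,-0.16,0,1],[0,0,0,0,-0.16,0,1],[0,0,0,0,-0.16,0,1]])

```text
time_s: 12.35
eef_pos: [0.5697, 0.2248, 0.158]
eef_rot: [179.9, 0.0, -7.6]
wrist_force: [-4.6, -7.5, 5.7]
width: 0.131
finger_force: 62.0
```

```bash
python3 - <<'E'
from h import *
f=lambda im,x,y,w,h,k:cv2.resize(im[y:y+h,x:x+w],None,fx=k,fy=k,interpolation=cv2.INTER_CUBIC)
a=env.read_camera("top")["img"];s=env.read_camera("scene")["img"]
cv2.imwrite("pics/d4.png",np.hstack([f(a,140,165,80,80,5),f(s,315,220,80,80,5)]))
for n in("top","scene"):
  print([(r["p"],r["position"]) for r in env.landmark_of("damper_grip",n)])
st=env.state();p=st["eef_pos"]
u=np.array([.1309,.9914]);print(p,st["wrist_force"],(p[:2]-[.5639,.1805])@u)
E
```

```text
[(0.69, [171.1, 178.7])]
[(0.92, [346.2, 272.6])]
[0.56965097 0.22481457 0.15798894] [-4.43472344 -6.96550157  5.38946452] 0.044686266281993375
```

View pics/d4.png

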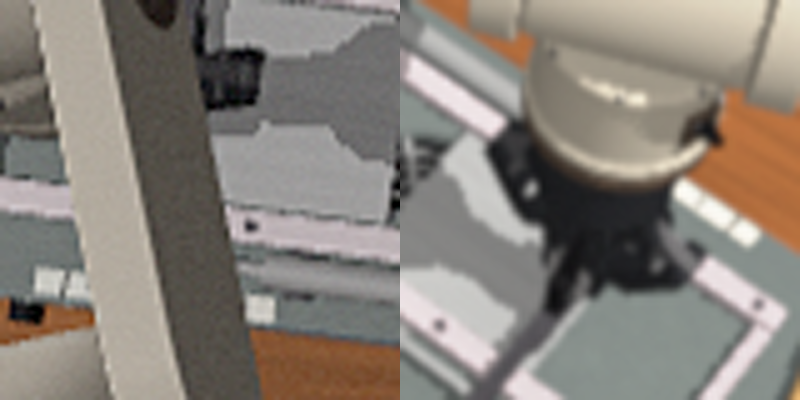

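The crop shows the tab still pinched and the cross bar moved along. The grip landmark at (171,179) in the top view matches the predicted half point (170.7,179.5). Measured travel is 44.7 mm and the pull is about 8 N, as expected at half. I'll hold briefly, then hand in.

Emit:
jog_arm(targets=[[0,0,0,0,-0.001,0,1],[0,0,0,0,-0.001,0,1],[0,0,0,0,-0.001,0,1],[0,0,0,0,-0.001,0,1],[0,0,0,0,-0.001,0,1],[0,0,0,0,-0.001,0,1],[0,0,0,0,-0.001,0,1],[0,0,0,0,-0.001,0,1]])

```text
time_s: 13.35
eef_pos: [0.5697, 0.225, 0.158]
eef_rot: [179.9, 0.0, -7.6]
wrist_force: [-5.5, -8.4, 4.6]
width: 0.127
finger_force: 62.1
```

```bash
python3 -c "
from rig import env
s=env.state();print(s['eef_pos'],s['width'],s['wrist_force']);print(env.job_done())"
```

```text
[0.56970455 0.22501819 0.15797789] 0.126852430173607 [-5.53246727 -8.41640709  4.61477181]
the job is handed in; nothing more can be done
None
```

I pressed the mains, fan and check keys in that order, each fully down and released, then handed the job in with the arm still holding the damper at about 45 mm (half open); the job-done call returned no verdict.

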